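# Consolidate the seed vials and stack the emptied tray

## Task

One tray on the bench holds four sample vials and another only two: move the two vials into the free pockets of the fuller tray so that it is full, every vial standing upright on its pocket's floor. Then stack the emptied tray squarely on the empty tray, its foot fully down between the lips. Keep the vials upright, leave the fuller tray and the empty tray where they stand, and do not disturb the camera, newspapers or magnifier.

Things in the scene. Friction and masses are not known exactly. Their poses are not given: they have to be found in the camera images.
- fuller_tray: loose grey plastic tray 164 x 96 mm (x, y), 0.25 kg, four vials in its 2 x 3 pockets. Origin: centre of underside, z up. Pockets 36 mm square at x = -58, 0, 58, y = -24, 24 mm; floors 10 mm up, wall tops 34 mm up. Lips in the middle of all four outer edges rise to 39 mm. Bars between pockets 22 mm wide (along x). Free pockets: (58, 24) and (-58, -24)
- pocket_1 (a point): centre of the floor of the fuller tray's free pocket at x = 58, y = 24 mm, axes as the tray's
- pocket_2 (a point): centre of the floor of the fuller tray's free pocket at x = -58, y = -24 mm, axes as the tray's
- emptying_tray: tray of the same kind, sizes and origin, about 0.25 kg, with only two vials, at (0, 24) and (-58, -24) mm. Along x between its two rows runs a centre web 12 mm thick, top 34 mm up; the emptied tray can be lifted by pinching it at the middle, across y, a finger in each middle pocket. Its foot underneath: 150 x 82 mm, 7 mm high
- empty_tray: tray of the same kind, sizes and origin, about 0.25 kg, empty, loose on the bench. A tray set squarely on it (either way round) drops its foot between the four lips with 4 mm play each way and then stands 34 mm higher; if misplaced it rests on the lips, about 5 mm too high
- emptying_top (a point): middle of the top edge of emptying_tray's centre web, 34 mm above the tray's origin; x along the web
- vial_a: capped round sample vial of amber glass with paper label and white screw cap, 30 mm diameter, 62 mm tall, about 50 g, cap 15 mm tall of the same diameter; origin: centre of its underside, z up to the cap. Starts upright in a pocket of fuller_tray, base on the pocket floor
- vial_b: capped round sample vial of amber glass with paper label and white screw cap, 30 mm diameter, 62 mm tall, about 50 g, cap 15 mm tall of the same diameter; origin: centre of its underside, z up to the cap. Starts upright in a pocket of fuller_tray, base on the pocket floor
- vial_c: capped round sample vial of amber glass with paper label and white screw cap, 30 mm diameter, 62 mm tall, about 50 g, cap 15 mm tall of the same diameter; origin: centre of its underside, z up to the cap. Starts upright in a pocket of fuller_tray, base on the pocket floor
- vial_d: capped round sample vial of amber glass with paper label and white screw cap, 30 mm diameter, 62 mm tall, about 50 g, cap 15 mm tall of the same diameter; origin: centre of its underside, z up to the cap. Starts upright in a pocket of fuller_tray, base on the pocket floor
- vial_e: capped round sample vial of amber glass with paper label and white screw cap, 30 mm diameter, 62 mm tall, about 50 g, cap 15 mm tall of the same diameter; origin: centre of its underside, z up to the cap. Starts upright in a pocket of emptying_tray, base on the pocket floor
- vial_f: capped round sample vial of amber glass with paper label and white screw cap, 30 mm diameter, 62 mm tall, about 50 g, cap 15 mm tall of the same diameter; origin: centre of its underside, z up to the cap. Starts upright in a pocket of emptying_tray, base on the pocket floor
- photo_camera: bystander: black camera, about 135 x 125 x 98 mm, loose, on the bench beyond the trays; origin centre of the body's underside
- newspapers: bystander: pile of newspapers about 140 x 200 x 25 mm beyond the trays; origin centre of the underside
- magnifier: bystander: flat magnifier, 56 mm lens ring 8 mm high with a handle reaching 115 mm to its -x; origin centre of the ring's underside
Mind the look-alikes: they are no part of the job. Leave any black, purple or red look-alike of the vial_f alone.

How it is judged:
By the outcome, as a careful person would: the job done as asked, in the order asked, and still so for the second after the job is handed in, with the robot touching nothing.
It also fails if it takes over 72 s, if anything falls off the work surface, if the arm or the gripper's body presses on something with over 40 N, if the wrist force passes 120 N, or if a joint passes its speed limit or range.

## Robot

A 7-joint arm with a two-finger parallel gripper is mounted at the origin on the work surface. World frame = base frame: x ahead of the robot, y to its left, z up, the work surface at z = 0. Lengths are in m, angles in rad, forces in N, time in s.
With the tool pointing down it reaches from about 0.4 to 0.875 m from the base axis. Payload 19.3 kg.
Tool frame: the origin (TCP) lies on the centre line of the jaws, within the pads' length; the fingertips stand 8 mm ahead of it and the grasp point (between the pads) lies 11 mm behind it; z points along the fingers, y is the line along which they close (so a half turn about z gives the same grasp; the last joint's range is limited). The gripper opens to 85 mm and grips with 20 to 120 N. Pads are 22 mm wide; open, the fingers measure 114 mm over their backs; the gripper's body (76 mm by 85 mm) begins 54 mm behind the grasp point. The pads swing forward as they close: fully open they stand 13 mm farther back than shut.
Start: joints at [-1.384, 0.521, -0.036, 1.599, 0.021, 1.021, -0.113], TCP at [0.159, 0.604, 0.239] pointing down, gripper open.
Joint ranges: [-2.91, 2.91], [-0.3, 2.13], [-1.5, 1.42], [0.17, 2.43], [-1.26, 4.41], [0.16, 1.93], [-2.52, 2.52]. Speed limits (rad/s): [1.89, 1.89, 2.39, 2.39, 3.01, 3.01, 3.01].

## Interface

Orientations are given as [roll, pitch, yaw] about the fixed x, y, z axes, in that order (R = Rz(yaw) Ry(pitch) Rx(roll)).
In Python, from workcell import status, grab_frame, camera_params, bot, search_frame, silhouettes gives the robot as it stands.
- The arm moves only by the shell command python3 -m creep 'ROWS' [FORCE]. ROWS is JSON, a list of rows, each a list of 5 numbers: the shift along the tool's x, y, z in units of 60 mm (1.0 is 60 mm), then the turn about the tool's z in units of 8 degrees (1.0 is 8 degrees), then the opening, from 0 (shut) to 1 (fully open). In form: [[x, y, z, twist, hand], ...]. A call has 1 to 5 rows; each row is the pose to reach, as a shift and turn from the pose commanded when the call began, along the tool's axes at that moment; what a row does not reach only later rows make up. A row lasts 1/8 s, in which the tool goes at most 62.5 mm and 10.7 degrees, less where a joint would pass 70% of its speed; a pose out of reach is approached as far as the arm can. A call with a gripper value outside its range is refused whole. The fingers move at their own pace and stop on an object; FORCE is the grip in N (left out, the last holds). Time passes only in rows, so rows that repeat a pose let the fingers close. It gives the time, the measured TCP pose, the force, the opening and the grip force at its end, in the units of the state.
- status.observe(): the state, without advancing time (a new reading comes with each control period).
- grab_frame(name): name is "scene" or "top"; returns the picture (400x640x3 uint8, blue, green, red); there is no depth.
- camera_params(name): a dict with "K" (3x3 intrinsics, pixels), "rvec" (rotation vector, rad) and "tvec" (3), from world to camera coordinates, as OpenCV has them. Camera axes: x right, y down, z forward; pixel columns grow to the right and rows downward; lengths in m; the calibration is good to about 2 mm. A picture is of the moment at which its call begins. camera_params takes no time and is no camera call.
- bot.job_done(): hands the job in; it is judged then, once.
Trained networks look in the newest picture that a camera, given by its name, has taken for a name from the list of things; names that differ only in an ending like _2 or _b are one class to them, and where a whole thing is asked for, a point or a joint stands for the part that bears it (a point fixed in the world has none). Each returns a list of dicts, best first, with "p" (0 to 1); they miss things now and then, are a little off and sometimes report something else, mostly with a low value. They report only what shows in the picture. A call takes as long as a camera call. They do not tell look-alikes from the thing itself.
- search_frame(camera, name): "extent" ([left, top, right, bottom] as shares, 0 to 1, of the picture: columns of its width, rows of its height, round what is visible of it).
- silhouettes(camera, name): "mask" (400x640 bool, what is visible of it) and "extent" ([left, top, right, bottom] as shares, 0 to 1, of the picture: columns of its width, rows of its height, round what is visible of it).
The state is a dict: "clock": time; "qpos": joint angles; "qd": joint speeds; "joint_efforts": joint torques, N m; "position": TCP position; "tool_rot": TCP orientation; "force": force on the tool from outside, world axes, zero at the start; "moment": the same for the moment, N m; "grip_width": finger opening in m; "finger_force": force on a finger pad.
Only numpy, scipy, OpenCV 4.12 (cv2) and the standard library are available. Lean on these libraries where they do the work, as an engineer would, in place of code of your own. Each camera call takes 0.05 s, during which the arm holds its last target. There are 200 camera calls.

## Working session

There is one attempt and no reset: what is moved stays moved. The work goes in short steps, Python scripts to look and compute and a shell command to move; the robot and the scene stay as the last step left them, time stands still between calls to the robot, and variables do not carry over. Pictures are saved under pics/ and viewed, at most 10 in all, crops included, and the job is handed in when it is done.

```bash
ls; mkdir -p pics; python3 - <<'E'
from workcell import *
import cv2
s=status.observe(); print({k:s[k] for k in('clock','position','tool_rot','grip_width')})
for n in('scene','top'):
    cv2.imwrite(f'pics/{n}0.png',grab_frame(n)); c=camera_params(n); print(n,c)
E
```

```text
pics
{'clock': 0.0, 'position': array([0.15868183, 0.60416767, 0.23870682]), 'tool_rot': array([-3.14040845e+00,  7.60317882e-05,  2.88479473e+00]), 'grip_width': 0.08536782741244446}
scene {'K': array([[462.37903582,   0.        , 322.13909978],
       [  0.        , 462.37903582, 203.14012753],
       [  0.        ,   0.        ,   1.        ]]), 'rvec': array([ 2.04990607,  1.133213  , -0.50901012]), 'tvec': array([-0.30047401, -0.26784779,  1.51752294])}
top {'K': array([[369.31774144,   0.        , 314.63710978],
       [  0.        , 369.31774144, 195.219565  ],
       [  0.        ,   0.        ,   1.        ]]), 'rvec': array([ 2.14705656, -2.13493107,  0.13543633]), 'tvec': array([0.00439632, 0.55979475, 0.98445622])}
```

View pics/scene0.png

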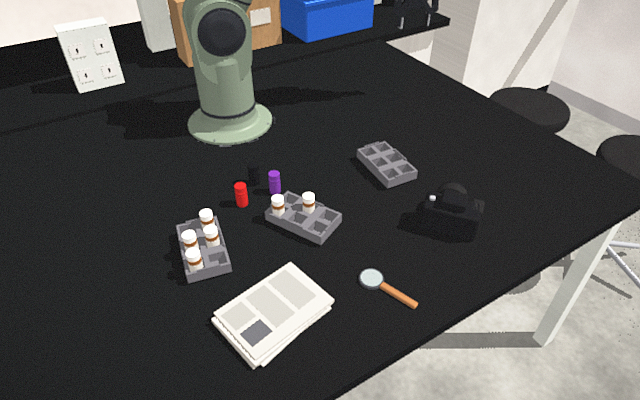

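View pics/top0.png

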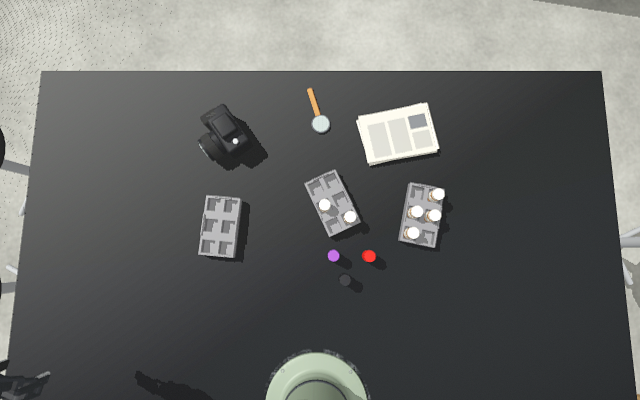

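```bash
cat > h.py <<'E'
import numpy as np, cv2
from scipy.optimize import minimize
from workcell import *
P={n:camera_params(n) for n in('scene','top')}
def proj(n,p):
    c=P[n]; return cv2.projectPoints(np.float64(p).reshape(-1,3),c['rvec'],c['tvec'],c['K'],None)[0].reshape(-1,2)
def ray(n,uv,z):
    c=P[n]; R=cv2.Rodrigues(c['rvec'])[0]; o=-R.T@c['tvec']; d=R.T@np.linalg.inv(c['K'])@[*uv,1]
    return o+d*(z-o[2])/d[2]
def box(lx,ly,z0,z1): return np.array([[a*lx/2,b*ly/2,z] for a in(-1,1) for b in(-1,1) for z in(z0,z1)])
_t=np.linspace(0,2*np.pi,24,endpoint=False)
def vial(x,y,z=.01): return np.array([[x+.015*np.cos(t),y+.015*np.sin(t),z+h] for t in _t for h in(0,.062)])
def tray(vs=()): return [box(.164,.096,.007,.034),box(.150,.082,0,.01)]+[vial(x/1e3,y/1e3) for x,y in vs]
def place(p,q,z0=0):
    c,s=np.cos(q[2]),np.sin(q[2]); return np.c_[p[:,0]*c-p[:,1]*s+q[0],p[:,0]*s+p[:,1]*c+q[1],p[:,2]+z0]
S=4
def render(n,parts,q,z0=0):
    m=np.zeros((400*S,640*S),np.uint8)
    for p in parts:
        h=cv2.convexHull(((proj(n,place(p,q,z0))+.5)*S-.5).astype(np.float32)); cv2.fillConvexPoly(m,np.round(h*16).astype(np.int32),255,shift=4)
    return cv2.resize(m,(640,400),interpolation=cv2.INTER_AREA)/255.
def fit(masks,parts,q0,z0=0):
    T={n:cv2.GaussianBlur(m.astype(float),(0,0),1) for n,m in masks.items()}
    f=lambda q:sum(((cv2.GaussianBlur(render(n,parts,q*np.array([.01,.01,.1]),z0),(0,0),1)-T[n])**2).sum() for n in T)
    r=minimize(f,np.array(q0)/[.01,.01,.1],method='Nelder-Mead',options=dict(xatol=.005,fatol=.02,initial_simplex=np.array(q0)/[.01,.01,.1]+np.array([[0,0,0],[1,0,0],[0,1,0],[0,0,1]])))
    return r.x*[.01,.01,.1],r.fun
def tow(q,x,y):  # tray mm -> world xy
    return place(np.array([[x/1e3,y/1e3,0]]),q)[0,:2]
E
python3 - <<'E'
from h import *
import pickle
D={}
for n in('scene','top'):
    grab_frame(n)
    for k in('fuller_tray','emptying_tray','empty_tray','vial_a'):
        D[n,k]=silhouettes(n,k)
        print(n,k,[(round(d['p'],2),(np.array(d['extent'])*[640,400,640,400]).round().tolist(),int(d['mask'].sum())) for d in D[n,k]])
pickle.dump(D,open('d0.pkl','wb'))
print(ray('top',(325,204),.072),ray('top',(349,216),.072),ray('top',(421,214),.034),ray('top',(219,226),.034))
E
```

```text
scene fuller_tray [(0.8, [178.0, 218.0, 231.0, 282.0], 1545)]
scene emptying_tray [(0.75, [264.0, 194.0, 342.0, 247.0], 1919)]
scene empty_tray [(0.91, [353.0, 142.0, 418.0, 190.0], 1621), (0.52, [198.0, 209.0, 213.0, 229.0], 207), (0.42, [182.0, 217.0, 230.0, 282.0], 1484)]
scene vial_a [(0.77, [189.0, 244.0, 200.0, 273.0], 305), (0.76, [301.0, 192.0, 313.0, 214.0], 226), (0.75, [274.0, 197.0, 285.0, 213.0], 211), (0.73, [232.0, 183.0, 251.0, 208.0], 301), (0.67, [245.0, 163.0, 257.0, 189.0], 242), (0.65, [271.0, 172.0, 284.0, 195.0], 219), (0.57, [182.0, 229.0, 199.0, 246.0], 233), (0.56, [196.0, 212.0, 213.0, 227.0], 222), (0.52, [206.0, 223.0, 222.0, 248.0], 338)]
top fuller_tray [(0.86, [396.0, 182.0, 442.0, 246.0], 1632), (0.6, [427.0, 187.0, 444.0, 200.0], 164)]
top emptying_tray [(0.57, [305.0, 174.0, 357.0, 237.0], 1740), (0.34, [426.0, 208.0, 439.0, 221.0], 167)]
top empty_tray [(0.57, [199.0, 201.0, 245.0, 261.0], 2204)]
top vial_a [(0.71, [405.0, 226.0, 422.0, 241.0], 149), (0.71, [428.0, 191.0, 446.0, 200.0], 164), (0.68, [342.0, 273.0, 352.0, 286.0], 106), (0.67, [426.0, 209.0, 440.0, 220.0], 172), (0.53, [405.0, 205.0, 424.0, 219.0], 162), (0.47, [329.0, 248.0, 341.0, 260.0], 98), (0.43, [362.0, 252.0, 376.0, 260.0], 122)]
[ 0.53156968 -0.02081843  0.072     ] [ 0.4997555  -0.08472175  0.072     ] [ 0.50962702 -0.28596276  0.034     ] [0.47334048 0.27169072 0.034     ]
```

```bash
cat >> h.py <<'E'
ROI0={'fuller':{'top':(385,170,460,262),'scene':(165,195,240,292)},'emptying':{'top':(292,158,368,246),'scene':(255,183,350,252)},'empty':{'top':(188,184,252,268),'scene':(348,132,425,195)}}
V={'fuller':[(58,-24),(0,24),(0,-24),(-58,24)],'emptying':[(0,24),(-58,-24)],'empty':[]}
def seg(img,roi,thr):
    g=img.max(2); l,t,r,b=roi; m=np.zeros(g.shape,np.uint8); m[t:b,l:r]=(g[t:b,l:r]>thr)
    m=cv2.morphologyEx(m,cv2.MORPH_CLOSE,np.ones((3,3)))
    cs,_=cv2.findContours(m,cv2.RETR_EXTERNAL,cv2.CHAIN_APPROX_NONE)
    o=np.zeros_like(m); cv2.drawContours(o,[max(cs,key=cv2.contourArea)],-1,1,-1); return o
E
cat > fit0.py <<'E'
from h import *
I={n:grab_frame(n) for n in P}
q0={'fuller':(.5,-.29,-.15),'emptying':(.53,-.045,.4),'empty':(.47,.27,-.1)}
vis={n:[] for n in P}
for k in q0:
    M={n:seg(I[n],ROI0[k][n],62) for n in P}
    for c in(['top'],['scene'],['top','scene']):
        q,f=fit({n:M[n] for n in c},tray(V[k]),q0[k]); print(k,c,q.round(4),round(f,1),{n:int(M[n].sum()) for n in c})
    for n in P:
        im=I[n]; 
        cs,_=cv2.findContours((render(n,tray(V[k]),q)>.5).astype(np.uint8),cv2.RETR_EXTERNAL,cv2.CHAIN_APPROX_NONE)
        ms,_=cv2.findContours(M[n],cv2.RETR_EXTERNAL,cv2.CHAIN_APPROX_NONE)
        l,t,r,b=ROI0[k][n]; z=4
        v=cv2.resize(im[t:b,l:r],None,fx=z,fy=z,interpolation=cv2.INTER_CUBIC)
        off=np.array([l,t])
        cv2.polylines(v,[np.int32((c-off+.5)*z) for c in cs],True,(0,255,0),1); cv2.polylines(v,[np.int32((c-off+.5)*z) for c in ms],True,(0,0,255),1)
        for px in(-58,0,58):
            for py in(-24,24):
                p=place(box(.036,.036,.034,.034)[[0,2,6,4]]+[px/1e3,py/1e3,0],q); cv2.polylines(v,[np.int32((proj(n,p)-off+.5)*z)],True,(255,255,0),1)
        vis[n].append(cv2.resize(v,(260,290)))
cv2.imwrite('pics/fit0.png',np.vstack([np.hstack(vis[n]) for n in P]))
E
python3 fit0.py
```

```text
fuller ['top'] [ 0.5104 -0.2899 -0.202 ] 19.9 {'top': 2353}
fuller ['scene'] [ 0.5073 -0.2904 -0.2011] 24.0 {'scene': 2838}
fuller ['top', 'scene'] [ 0.5089 -0.2901 -0.205 ] 57.5 {'top': 2353, 'scene': 2838}
emptying ['top'] [ 0.5543 -0.0339  0.2745] 3340.9 {'top': 5717}
emptying ['scene'] [ 0.5391 -0.0412  0.4382] 124.6 {'scene': 2763}
emptying ['top', 'scene'] [ 0.5404 -0.0402  0.4327] 3515.5 {'top': 5717, 'scene': 2763}
empty ['top'] [ 0.449   0.2903 -0.0635] 2870.9 {'top': 5376}
empty ['scene'] [ 0.4707  0.2723 -0.0902] 22.3 {'scene': 1746}
empty ['top', 'scene'] [ 0.4706  0.2719 -0.0866] 2916.9 {'top': 5376, 'scene': 1746}
```

View pics/fit0.png

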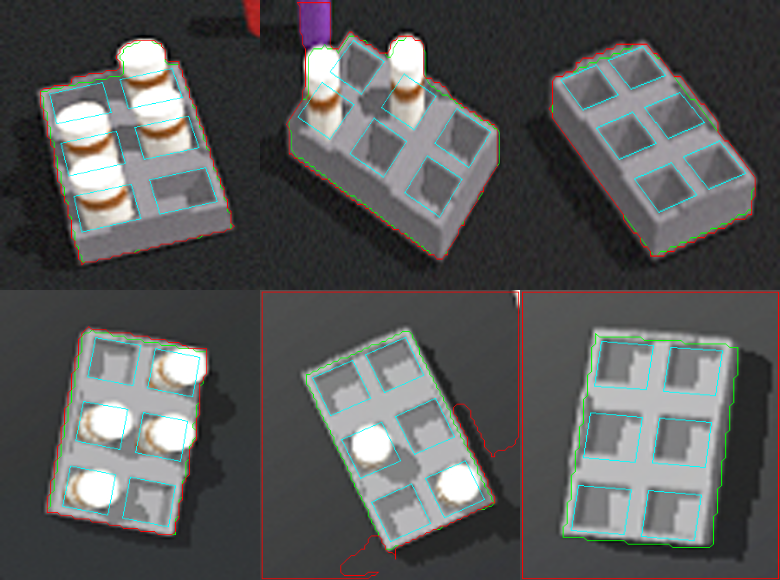

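```bash
python3 - <<'E'
s=open('h.py').read()
s=s.replace("g=img.max(2);","f=img.astype(int); g=img.max(2)*((f[...,0]<f[...,1]+30)|(f[...,2]<f[...,1]+15));")
open('h.py','w').write(s)
f=open('fit0.py').read().replace(",62)",",{'top':95,'scene':62}[n])").replace('fit0.png','fit1.png').replace("(.47,.27,-.1)","(.47,.272,-.09)")
open('fit0.py','w').write(f)
E
python3 fit0.py
```

```text
fuller ['top'] [ 0.5105 -0.2895 -0.2056] 4.9 {'top': 2281}
fuller ['scene'] [ 0.5072 -0.2903 -0.1986] 23.7 {'scene': 2839}
fuller ['top', 'scene'] [ 0.509  -0.2899 -0.2028] 45.4 {'top': 2281, 'scene': 2839}
emptying ['top'] [ 0.5422 -0.0402  0.4415] 4.1 {'top': 2114}
emptying ['scene'] [ 0.5394 -0.0413  0.4455] 15.4 {'scene': 2629}
emptying ['top', 'scene'] [ 0.541  -0.041   0.4472] 29.9 {'top': 2114, 'scene': 2629}
empty ['top'] [ 0.4752  0.2737 -0.0842] 9.0 {'top': 2237}
empty ['scene'] [ 0.4712  0.2719 -0.0899] 22.5 {'scene': 1748}
empty ['top', 'scene'] [ 0.4735  0.2731 -0.091 ] 48.7 {'top': 2237, 'scene': 1748}
```

View pics/fit1.png

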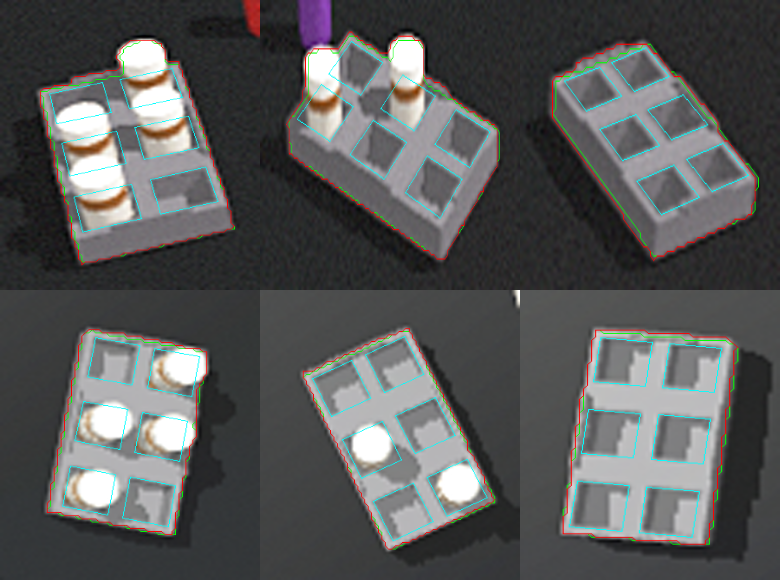

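```bash
cat > go.py <<'E'
import sys
from h import *
def to(x,y,z,yaw):
    s=status.observe(); p=s['position']; w=s['tool_rot'][2]
    d=np.array([x,y,z])-p; R=cv2.Rodrigues(np.array([0,0,w]))[0]@np.diag([1,-1,-1]); 
    dy=(yaw-w+np.pi)%(2*np.pi)-np.pi
    print('rows:',(R.T@d/.06).round(3),round(-np.degrees(dy)/8,3),'| t',round(s['clock'],2),'pos',p.round(4),'rot',s['tool_rot'].round(3),'w',round(s['grip_width'],4),'q',s['qpos'].round(2))
if __name__=='__main__': to(*map(float,sys.argv[1:5]))
E
python3 - <<'E'
from h import *
F=(.509,-.290,-.203);E=(.541,-.041,.445);M=(.473,.273,-.088)
print('e',tow(E,0,24),'f',tow(E,-58,-24),'p1',tow(F,58,24),'p2',tow(F,-58,-24))
E
python3 go.py .5307 -.0193 .15 2.016
```

```text
e [ 0.53066901 -0.01933734] f [ 0.49897957 -0.08762921] p1 [ 0.57064764 -0.27818611] p2 [ 0.44735236 -0.30181389]
rows: [-8.637 -8.48   1.488] 6.222 | t 0.8 pos [0.1588 0.6045 0.2393] rot [-3.142  0.     2.885] w 0.0855 q [-1.38  0.52 -0.04  1.6   0.02  1.02 -0.11]
```

```bash
python3 -m creep '[[-8.64,-8.48,0.5,6.22,0.6],[-8.64,-8.48,0.5,6.22,0.6],[-8.64,-8.48,0.5,6.22,0.6],[-8.64,-8.48,0.5,6.22,0.6],[-8.64,-8.48,0.5,6.22,0.6]]' 40; python3 go.py .5307 -.0193 .15 2.016
```

```text
clock: 1.42
position: [0.3195, 0.3347, 0.2266]
tool_rot: [3.141, -0.0, 2.011]
force: [2.0, 0.1, -0.8]
grip_width: 0.051
finger_force: 0.0
rows: [-6.838  0.668  1.277] -0.033 | t 1.43 pos [0.3195 0.3347 0.2266] rot [ 3.141 -0.     2.011] w 0.051 q [-1.12  0.29  0.23  2.04 -0.09  0.83 -0.41]
```

```bash
python3 -m creep '[[-6.8,0.67,1.2,0,0.6],[-6.8,0.67,1.2,0,0.6],[-6.8,0.67,1.2,0,0.6],[-6.8,0.67,1.2,0,0.6],[-6.8,0.67,1.2,0,0.6]]'; python3 go.py .5307 -.0193 .15 2.016
```

```text
clock: 2.05
position: [0.4789, 0.0713, 0.1722]
tool_rot: [3.141, -0.0, 2.017]
force: [0.2, 0.6, -0.1]
grip_width: 0.0512
finger_force: 0.0
rows: [-1.734  0.127  0.371] 0.005 | t 2.05 pos [0.4789 0.0713 0.1722] rot [ 3.141 -0.     2.017] w 0.0512 q [-0.5   0.41  0.3   2.04 -0.18  0.71  0.36]
```

```bash
python3 -m creep '[[-1.7,0,0,0,0.6],[-1.7,0,0,0,0.6],[-1.7,0,0,0,0.6]]'; python3 go.py .5307 -.0193 .15 2.016
```

```text
clock: 2.42
position: [0.5227, -0.0222, 0.1724]
tool_rot: [3.141, 0.001, 2.012]
force: [-0.1, 1.4, -0.1]
grip_width: 0.0512
finger_force: 0.0
rows: [-0.013  0.142  0.373] -0.03 | t 2.42 pos [ 0.5227 -0.0222  0.1724] rot [3.141e+00 1.000e-03 2.012e+00] w 0.0512 q [-0.3   0.47  0.3   1.95 -0.2   0.76  0.56]
```

```bash
python3 -m creep '[[-0.01,0.14,0.8,0,0.6],[-0.01,0.14,1.3,0,0.6],[-0.01,0.14,1.3,0,0.6]]'; python3 go.py .5307 -.0193 .048 2.016
```

```text
clock: 2.8
position: [0.5285, -0.0153, 0.093]
tool_rot: [-3.138, -0.001, 2.017]
force: [-0.9, -0.7, -0.2]
grip_width: 0.0513
finger_force: 0.0
rows: [-0.077  0.005  0.75 ] 0.008 | t 2.8 pos [ 0.5285 -0.0153  0.093 ] rot [-3.138e+00 -1.000e-03  2.017e+00] w 0.0513 q [-0.26  0.6   0.25  1.98 -0.25  0.6   0.6 ]
```

```bash
python3 -m creep '[[-0.08,0,0.4,0,0.6],[-0.08,0,0.75,0,0.6],[-0.08,0,0.75,0,0.6],[-0.08,0,0.75,0,0.6]]'; python3 - <<'E'
from h import *
import cv2
a=grab_frame('scene')[150:270,230:390]; b=grab_frame('top')[140:260,250:410]
cv2.imwrite('pics/g1.png',cv2.resize(np.hstack([a,b]),None,fx=2.5,fy=2.5,interpolation=cv2.INTER_CUBIC))
E
python3 go.py .5307 -.0193 .048 2.016
```

```text
clock: 3.3
position: [0.5324, -0.0201, 0.0508]
tool_rot: [3.14, 0.001, 2.017]
force: [-0.6, -0.1, -0.2]
grip_width: 0.0513
finger_force: 0.0
rows: [ 0.025 -0.02   0.044] 0.003 | t 3.4 pos [ 0.5324 -0.0201  0.0506] rot [3.140e+00 1.000e-03 2.016e+00] w 0.0513 q [-0.23  0.68  0.21  1.98 -0.28  0.51  0.63]
```

View pics/g1.png

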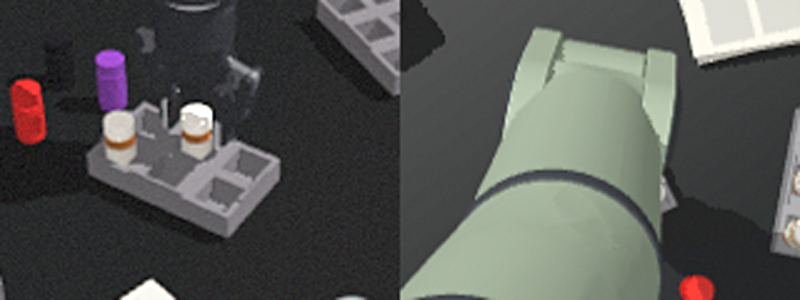

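```bash
python3 -m creep '[[0,0,0,0,0.3],[0,0,0,0,0.3],[0,0,0,0,0.3],[0,0,0,0,0.3]]' 30; python3 go.py .5307 -.0193 .048 2.016
```

```text
clock: 3.9
position: [0.5322, -0.0203, 0.05]
tool_rot: [3.141, 0.0, 2.016]
force: [-1.5, 0.6, 11.0]
grip_width: 0.0293
finger_force: 28.8
rows: [ 0.026 -0.015  0.034] 0.002 | t 3.9 pos [ 0.5322 -0.0203  0.05  ] rot [3.141 0.    2.016] w 0.0293 q [-0.23  0.68  0.21  1.98 -0.28  0.51  0.63]
```

```bash
python3 -m creep '[[0,0,-0.5,0,0.3],[0,0,-1.2,0,0.3],[0,0,-1.7,0,0.3],[0,0,-1.7,0,0.3]]'; python3 go.py .5706 -.2782 .155 1.368; python3 - <<'E'
from h import *
import cv2
I=grab_frame('scene'); s=status.observe()
p=s['position']; 
m=(I.min(2)>90).astype(np.uint8)
for n in ['scene']:
    print('pred cap top px',proj(n,[p[0],p[1],p[2]-.04+.062]), 'base',proj(n,[p[0],p[1],p[2]-.04]))
a=I[110:230,230:390]; cv2.imwrite('pics/g2.png',cv2.resize(a,None,fx=4,fy=4,interpolation=cv2.INTER_CUBIC))
E
```

```text
clock: 4.4
position: [0.5328, -0.0203, 0.1535]
tool_rot: [3.138, 0.001, 2.016]
force: [-0.5, -0.5, -0.5]
grip_width: 0.029
finger_force: 29.9
rows: [-4.15  -1.285 -0.026] 4.644 | t 4.4 pos [ 0.5328 -0.0203  0.1535] rot [3.138e+00 1.000e-03 2.016e+00] w 0.029 q [-0.29  0.51  0.3   1.94 -0.22  0.72  0.58]
pred cap top px [[307.89387519 161.45197051]] base [[308.28562661 182.69054236]]
```

View pics/g2.png

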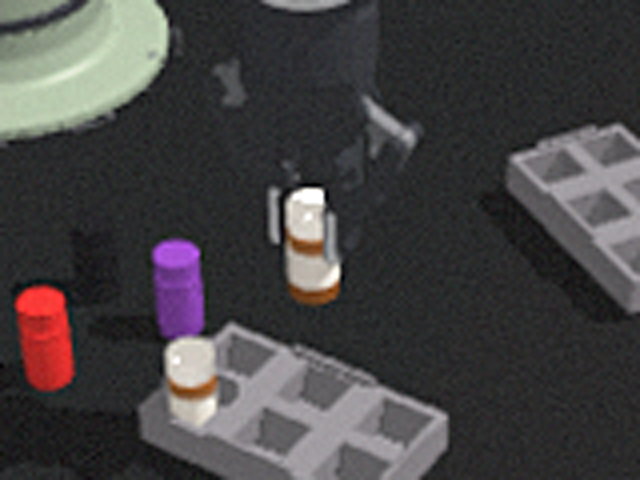

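```bash
python3 -m creep '[[-1,-0.3,0,1.1,0.3],[-2,-0.6,0,2.3,0.3],[-3,-0.95,0,3.5,0.3],[-4.15,-1.28,0,4.64,0.3],[-4.15,-1.28,0,4.64,0.3]]'; python3 go.py .5706 -.2782 .155 1.368
```

```text
clock: 5.08
position: [0.5684, -0.2827, 0.15]
tool_rot: [-3.14, 0.002, 1.361]
force: [-0.4, 0.9, -1.2]
grip_width: 0.029
finger_force: 30.0
rows: [ 0.081  0.02  -0.084] -0.048 | t 5.08 pos [ 0.5684 -0.2827  0.15  ] rot [-3.140e+00  2.000e-03  1.361e+00] w 0.029 q [ 0.07  0.69  0.46  1.67 -0.37  0.87  0.47]
```

```bash
python3 -m creep '[[0.08,0.02,0.5,0,0.3],[0.08,0.02,0.9,0,0.3],[0.08,0.02,0.9,0,0.3],[0.08,0.02,0.9,0,0.3]]'; cat > see.py <<'E'
from h import *
import sys
# held-vial check: render vial at TCP and tray pockets, scene camera and top
tag,tn=sys.argv[1:3]
s=status.observe(); p=s['position']; print(p.round(4),s['tool_rot'].round(3))
F={'fuller':(.509,-.290,-.203)}[tn]
out=[]
for n,sh in(('scene',(-.0017,-.0003)),('top',(.0015,.0005))):
    im=grab_frame(n); l,t,r,b=(150,170,270,290) if n=='scene' else (370,160,490,280); z=3.3
    v=cv2.resize(im[t:b,l:r],None,fx=z,fy=z,interpolation=cv2.INTER_CUBIC); q=(F[0]+sh[0],F[1]+sh[1],F[2])
    dr=lambda pts,c: cv2.polylines(v,[np.int32((pts-[l,t]+.5)*z)],True,c,1)
    for px in(-58,0,58):
        for py in(-24,24): dr(proj(n,place(box(.036,.036,.034,.034)[[0,2,6,4]]+[px/1e3,py/1e3,0],q)),(255,255,0))
    dr(cv2.convexHull(proj(n,place(vial(0,0,0),(p[0]+sh[0],p[1]+sh[1],0),p[2]-.04)).astype(np.float32))[:,0],(0,255,0))
    out.append(v)
cv2.imwrite(f'pics/{tag}.png',np.hstack(out))
E
python3 see.py s1 fuller
```

```text
clock: 5.58
position: [0.5721, -0.2737, 0.0978]
tool_rot: [3.141, 0.0, 1.369]
force: [0.1, -1.4, 0.4]
grip_width: 0.0292
finger_force: 29.9
[ 0.5721 -0.2737  0.0978] [3.141 0.    1.369]
```

View pics/s1.png

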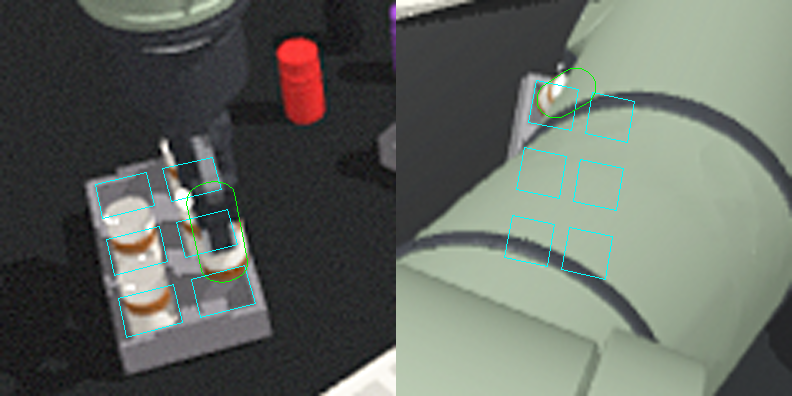

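```bash
python3 go.py .5706 -.2782 .052 1.368; python3 -m creep '[[-0.07,-0.03,0,0,0.3],[-0.07,-0.03,0,0,0.3]]'; python3 go.py .5706 -.2782 .052 1.368
```

```text
rows: [-0.078 -0.013  0.771] 0.005 | t 5.67 pos [ 0.5723 -0.2738  0.0983] rot [3.14  0.    1.369] w 0.029 q [ 0.08  0.75  0.42  1.7  -0.41  0.78  0.49]
clock: 5.92
position: [0.5691, -0.278, 0.0978]
tool_rot: [3.141, 0.0, 1.368]
force: [0.1, -0.1, -0.7]
grip_width: 0.0293
finger_force: 29.9
rows: [0.002 0.024 0.764] -0.002 | t 5.92 pos [ 0.5691 -0.278   0.0978] rot [3.141 0.    1.368] w 0.0293 q [ 0.09  0.75  0.42  1.7  -0.41  0.78  0.5 ]
```

```bash
python3 -m creep '[[0,0.02,0.3,0,0.3],[0,0.02,0.55,0,0.3],[0,0.02,0.6,0,0.3]]'; python3 go.py .5706 -.2782 .051 1.368
```

```text
clock: 6.3
position: [0.5697, -0.2773, 0.0595]
tool_rot: [-3.139, -0.0, 1.368]
force: [0.1, 0.1, -0.4]
grip_width: 0.0289
finger_force: 29.9
rows: [-0.012  0.017  0.142] 0.003 | t 6.3 pos [ 0.5697 -0.2773  0.0595] rot [-3.139 -0.     1.368] w 0.0289 q [ 0.11  0.81  0.39  1.71 -0.43  0.72  0.52]
```

```bash
python3 -m creep '[[-0.01,0.01,0.1,0,0.3],[-0.01,0.01,0.14,0,0.3],[-0.01,0.01,0.14,0,0.3]]'; python3 go.py .5706 -.2782 .05 1.368
```

```text
clock: 6.68
position: [0.571, -0.2785, 0.053]
tool_rot: [3.142, 0.0, 1.368]
force: [-0.7, 0.3, -0.6]
grip_width: 0.029
finger_force: 29.9
rows: [ 0.003 -0.007  0.05 ] 0.002 | t 6.67 pos [ 0.571  -0.2785  0.053 ] rot [3.142 0.    1.368] w 0.029 q [ 0.11  0.82  0.39  1.71 -0.44  0.7   0.52]
```

```bash
python3 -m creep '[[0,0,0.04,0,0.3],[0,0,0.06,0,0.3],[0,0,0.06,0,0.3]]'
```

```text
clock: 7.05
position: [0.5712, -0.2785, 0.0501]
tool_rot: [3.141, -0.0, 1.368]
force: [-3.4, 1.3, 11.1]
grip_width: 0.029
finger_force: 31.1
```

```bash
python3 -m creep '[[0,0,0,0,0.46],[0,0,0,0,0.46],[0,0,-0.5,0,0.46],[0,0,-1.2,0,0.46],[0,0,-1.7,0,0.46]]'; python3 go.py .499 -.0876 .15 2.016
```

```text
clock: 7.68
position: [0.5712, -0.2786, 0.153]
tool_rot: [3.141, 0.0, 1.368]
force: [0.5, 0.5, -0.8]
grip_width: 0.0394
finger_force: 0.0
rows: [ 2.876 -1.818  0.05 ] -4.639 | t 7.67 pos [ 0.5712 -0.2786  0.153 ] rot [3.141 0.    1.368] w 0.0394 q [ 0.06  0.69  0.46  1.67 -0.37  0.88  0.47]
```

```bash
cat > refit.py <<'E'
from h import *
import sys
im=grab_frame('scene'); L=eval(sys.argv[1])
for k,(q0,vs) in L.items():
    q,f=fit({'scene':seg(im,ROI0[k]['scene'],62)},tray(vs),q0); q[0]+=.0017; q[1]+=.0003
    print(k,q.round(4),round(f,1))
E
python3 refit.py "{'emptying':((.5393,-.0413,.445),[(-58,-24)]),'empty':((.471,.272,-.089),[])}"
```

```text
emptying [ 0.5411 -0.0408  0.4479] 23.5
empty [ 0.4721  0.2725 -0.0944] 22.4
```

```bash
python3 -m creep '[[0.9,-0.5,0,-1.1,0.55],[1.8,-1.1,0,-2.3,0.55],[2.88,-1.82,0,-3.5,0.55],[2.88,-1.82,0,-4.64,0.55],[2.88,-1.82,0,-4.64,0.55]]'; python3 refit.py "{'fuller':((.5073,-.2903,-.203),[(58,24),(58,-24),(0,24),(0,-24),(-58,24)])}";  python3 go.py .499 -.0876 .05 2.016
```

```text
clock: 8.35
position: [0.4987, -0.086, 0.1515]
tool_rot: [3.141, -0.0, 2.019]
force: [-0.1, -1.3, 0.3]
grip_width: 0.0467
finger_force: 0.0
fuller [ 0.509  -0.2902 -0.1968] 19.0
rows: [-0.005 -0.002  1.692] -0.014 | t 8.4 pos [ 0.499  -0.0873  0.1515] rot [3.141 0.    2.014] w 0.0471 q [-0.17  0.48  0.31  2.   -0.22  0.69  0.71]
```

```bash
python3 -m creep '[[0,0,0.6,0,0.55],[0,0,1.2,0,0.55],[0,0,1.6,0,0.55],[0,0,1.7,0,0.55],[0,0,1.7,0,0.55]]'; python3 go.py .499 -.0876 .05 2.016
```

```text
clock: 9.02
position: [0.4989, -0.088, 0.0495]
tool_rot: [-3.141, 0.0, 2.014]
force: [0.1, 0.7, 0.8]
grip_width: 0.0467
finger_force: 0.0
rows: [ 0.006  0.004 -0.008] -0.015 | t 9.03 pos [ 0.4989 -0.088   0.0495] rot [-3.141  0.     2.014] w 0.0467 q [-0.1   0.66  0.22  2.05 -0.3   0.47  0.78]
```

```bash
python3 -m creep '[[0,0,0,0,0.3],[0,0,0,0,0.3],[0,0,0,0,0.3],[0,0,0,0,0.3]]' 30; python3 -m creep '[[0,0,-0.5,0,0.3],[0,0,-1.2,0,0.3],[0,0,-1.75,0,0.3],[0,0,-1.75,0,0.3]]'; python3 go.py .4474 -.3018 .155 1.368
```

```text
clock: 9.52
position: [0.4994, -0.0874, 0.0503]
tool_rot: [3.14, 0.001, 2.016]
force: [-1.4, -1.5, 8.2]
grip_width: 0.0292
finger_force: 29.6
clock: 10.02
position: [0.5, -0.0871, 0.1568]
tool_rot: [3.137, 0.002, 2.016]
force: [-0.8, 0.6, -1.2]
grip_width: 0.0289
finger_force: 30.0
rows: [-2.851 -2.332  0.03 ] 4.643 | t 10.03 pos [ 0.5    -0.0871  0.1568] rot [3.137e+00 2.000e-03 2.016e+00] w 0.0289 q [-0.18  0.47  0.32  2.   -0.22  0.7   0.72]
```

```bash
python3 -m creep '[[-0.8,-0.6,0,1.1,0.3],[-1.6,-1.2,0,2.3,0.3],[-2.4,-1.9,0,3.5,0.3],[-2.85,-2.33,0,4.64,0.3],[-2.85,-2.33,0,4.64,0.3]]'; python3 go.py .4474 -.3018 .1 1.368
```

```text
clock: 10.65
position: [0.4446, -0.3044, 0.1538]
tool_rot: [-3.141, 0.001, 1.362]
force: [0.3, 0.6, -1.2]
grip_width: 0.0292
finger_force: 30.0
rows: [0.052 0.037 0.897] -0.044 | t 10.65 pos [ 0.4446 -0.3044  0.1538] rot [-3.141e+00  1.000e-03  1.362e+00] w 0.0292 q [ 0.14  0.55  0.49  1.93 -0.37  0.75  0.63]
```

```bash
python3 -m creep '[[0.03,0.02,0.5,0,0.3],[0.03,0.02,0.9,0,0.3],[0.03,0.02,0.9,0,0.3],[0.03,0.02,0.9,0,0.3]]'; python3 go.py .4474 -.3018 .06 1.368; python3 see.py s2 fuller
```

```text
clock: 11.15
position: [0.4481, -0.3, 0.1009]
tool_rot: [3.141, 0.0, 1.369]
force: [0.3, -0.9, -0.2]
grip_width: 0.029
finger_force: 30.0
rows: [-0.032 -0.005  0.682] 0.009 | t 11.15 pos [ 0.4481 -0.3     0.1009] rot [3.141 0.    1.369] w 0.029 q [ 0.17  0.63  0.43  1.95 -0.42  0.64  0.67]
[ 0.4481 -0.3     0.1009] [3.141 0.    1.369]
```

View pics/s2.png

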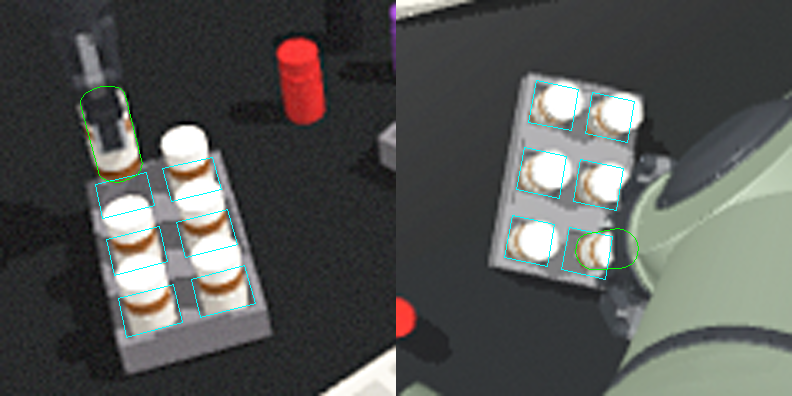

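```bash
python3 -m creep '[[-0.03,-0.005,0,0,0.3],[-0.03,-0.005,0.3,0,0.3],[-0.03,-0.005,0.6,0,0.3],[-0.03,-0.005,0.65,0,0.3]]'; python3 go.py .4474 -.3018 .051 1.368
```

```text
clock: 11.75
position: [0.4463, -0.3015, 0.0596]
tool_rot: [-3.139, -0.001, 1.368]
force: [-1.1, 0.9, -0.7]
grip_width: 0.0291
finger_force: 30.0
rows: [-0.001  0.019  0.143] 0.001 | t 11.75 pos [ 0.4463 -0.3015  0.0596] rot [-3.139e+00 -1.000e-03  1.368e+00] w 0.0291 q [ 0.21  0.7   0.38  1.97 -0.46  0.56  0.71]
```

```bash
python3 -m creep '[[0,0.01,0.1,0,0.3],[0,0.01,0.16,0,0.3],[0,0.01,0.19,0,0.3],[0,0.01,0.19,0,0.3]]'
```

```text
clock: 12.25
position: [0.4478, -0.3021, 0.0503]
tool_rot: [3.141, -0.0, 1.368]
force: [-0.3, 1.3, 3.8]
grip_width: 0.0291
finger_force: 30.3
```

```bash
python3 -m creep '[[0,0,0,0,0.46],[0,0,0,0,0.46],[0,0,-0.5,0,0.46],[0,0,-1.2,0,0.46],[0,0,-1.7,0,0.46]]'; python3 go.py .541 -.041 .15 3.588
```

```text
clock: 12.88
position: [0.4479, -0.3022, 0.1535]
tool_rot: [3.141, 0.0, 1.368]
force: [0.2, 0.3, 0.0]
grip_width: 0.0392
finger_force: 0.0
rows: [4.576 0.645 0.059] -15.898 | t 12.88 pos [ 0.4479 -0.3022  0.1535] rot [3.141 0.    1.368] w 0.0392 q [ 0.13  0.55  0.49  1.92 -0.37  0.75  0.63]
```

```bash
python3 -m creep '[[0.9,0.13,0,-1.3,0.4],[1.8,0.26,0,-2.6,0.4],[2.7,0.4,0,-3.9,0.4],[3.6,0.5,0,-5.2,0.4],[4.58,0.64,0,-6.5,0.4]]'; python3 refit.py "{'emptying':((.5393,-.0413,.445),[]),'empty':((.471,.272,-.092),[]),'fuller':((.5073,-.2903,-.203),[(58,24),(58,-24),(0,24),(0,-24),(-58,24),(-58,-24)])}";  python3 go.py .541 -.041 .15 3.588
```

```text
clock: 13.5
position: [0.5409, -0.0391, 0.1522]
tool_rot: [3.141, 0.0, 2.281]
force: [0.4, -1.0, 1.0]
grip_width: 0.0344
finger_force: 0.0
emptying [ 0.5408 -0.0408  0.4399] 36.3
empty [ 0.4728  0.2726 -0.0878] 21.8
fuller [ 0.5097 -0.2903 -0.1975] 13.8
rows: [-0.105 -0.147  0.033] -9.231 | t 13.55 pos [ 0.5434 -0.0304  0.152 ] rot [ 3.138e+00 -2.000e-03  2.299e+00] w 0.0342 q [-0.22  0.52  0.24  1.91 -0.18  0.73  0.85]
```

```bash
python3 -m creep '[[-0.1,-0.15,0,-1.3,0.4],[-0.1,-0.15,0,-2.6,0.4],[-0.1,-0.15,0,-3.9,0.4],[-0.1,-0.15,0,-5.2,0.4],[-0.1,-0.15,0,-6.5,0.4]]'; python3 -m creep '[[0,0,0,-1.3,0.4],[0,0,0,-2.73,0.4],[0,0,0,-2.73,0.4]]';  python3 go.py .541 -.041 .08 3.588
```

```text
clock: 14.18
position: [0.5375, -0.051, 0.1519]
tool_rot: [-3.142, -0.0, -3.094]
force: [-0.1, -0.4, -0.4]
grip_width: 0.0343
finger_force: 0.0
clock: 14.55
position: [0.5375, -0.0512, 0.1519]
tool_rot: [3.141, 0.0, -2.719]
force: [-0.4, -0.6, -0.3]
grip_width: 0.0343
finger_force: 0.0
rows: [-0.122  0.132  1.199] -0.173 | t 14.55 pos [ 0.5375 -0.0512  0.1519] rot [ 3.141  0.    -2.719] w 0.0343 q [ 0.06  0.5  -0.1   1.9   0.07  0.74  1.91]
```

```bash
python3 -m creep '[[-0.12,0.13,0.6,-0.16,0.4],[-0.12,0.13,1.2,-0.16,0.4],[-0.12,0.13,1.2,-0.16,0.4],[-0.12,0.13,1.2,-0.16,0.4]]';  python3 go.py .541 -.041 .0225 3.586
```

```text
clock: 15.05
position: [0.5415, -0.041, 0.081]
tool_rot: [-3.141, 0.001, -2.698]
force: [-0.3, 0.5, 0.1]
grip_width: 0.0344
finger_force: 0.0
rows: [0.007 0.003 0.976] -0.007 | t 15.05 pos [ 0.5415 -0.041   0.081 ] rot [-3.141e+00  1.000e-03 -2.698e+00] w 0.0344 q [ 0.03  0.62 -0.09  1.93  0.1   0.59  1.89]
```

```bash
python3 -m creep '[[0,0,0.4,0,0.4],[0,0,0.6,0,0.4],[0,0,0.75,0,0.4],[0,0,0.75,0,0.4]]';  python3 go.py .541 -.041 .0225 3.586
```

```text
clock: 15.55
position: [0.541, -0.0409, 0.035]
tool_rot: [3.142, -0.0, -2.696]
force: [-0.2, -0.2, -0.2]
grip_width: 0.0339
finger_force: 0.0
rows: [-0.    -0.002  0.208] 0.006 | t 15.55 pos [ 0.541  -0.0409  0.035 ] rot [ 3.142 -0.    -2.696] w 0.0339 q [ 0.03  0.7  -0.08  1.95  0.11  0.5   1.88]
```

```bash
python3 -m creep '[[0,0,0.1,0,0.4],[0,0,0.19,0,0.4],[0,0,0.2,0,0.4]]'; python3 -m creep '[[0,0,0,0,0.1],[0,0,0,0,0.1],[0,0,0,0,0.05],[0,0,0,0,0.05]]' 50;  python3 go.py .541 -.041 .0225 3.586
```

```text
clock: 15.92
position: [0.5408, -0.0409, 0.0226]
tool_rot: [3.141, -0.001, -2.696]
force: [0.2, -1.1, 0.5]
grip_width: 0.0343
finger_force: 0.0
clock: 16.42
position: [0.5411, -0.0409, 0.0232]
tool_rot: [-3.141, 0.0, -2.696]
force: [-1.8, 0.5, 5.5]
grip_width: 0.0113
finger_force: 49.8
rows: [ 0.002 -0.001  0.011] 0.007 | t 16.43 pos [ 0.5411 -0.0409  0.0232] rot [-3.141  0.    -2.696] w 0.0113 q [ 0.02  0.72 -0.08  1.95  0.12  0.48  1.88]
```

```bash
python3 -m creep '[[0,0,-0.3,0,0.05],[0,0,-0.9,0,0.05],[0,0,-1.8,0,0.05],[0,0,-2.2,0,0.05],[0,0,-2.2,0,0.05]]'; python3 refit.py "{'fuller':((.5073,-.2903,-.2),[(58,24),(58,-24),(0,24),(0,-24),(-58,24),(-58,-24)])}"; python3 go.py .473 .273 .155 3.052
```

```text
clock: 17.05
position: [0.5418, -0.041, 0.1574]
tool_rot: [-3.14, 0.003, -2.696]
force: [-0.9, -0.2, -3.4]
grip_width: 0.011
finger_force: 49.2
fuller [ 0.5097 -0.2903 -0.1989] 13.7
rows: [-1.23   5.211  0.013] 3.832 | t 17.1 pos [ 0.5411 -0.0409  0.1558] rot [-3.141e+00  1.000e-03 -2.696e+00] w 0.0106 q [ 0.05  0.5  -0.11  1.89  0.08  0.75  1.91]
```

```bash
python3 -m creep '[[-0.2,0.7,0,0.6,0.05],[-0.4,1.6,0,1.3,0.05],[-0.6,2.5,0,2,0.05],[-0.8,3.4,0,2.7,0.05],[-1,4.3,0,3.4,0.05]]'; python3 -m creep '[[-0.1,0.5,0,0.4,0.05],[-0.1,0.5,0,0.4,0.05]]'; python3 go.py .473 .273 .155 3.052
```

```text
clock: 17.73
position: [0.4827, 0.2191, 0.1538]
tool_rot: [-3.14, -0.002, 3.109]
force: [0.4, 0.5, -3.0]
grip_width: 0.0108
finger_force: 49.3
clock: 17.98
position: [0.4899, 0.2499, 0.1536]
tool_rot: [-3.141, -0.002, 3.06]
force: [-0.2, -0.8, -2.2]
grip_width: 0.0103
finger_force: 49.4
rows: [ 0.312  0.361 -0.023] 0.054 | t 17.98 pos [0.4899 0.2499 0.1536] rot [-3.141e+00 -2.000e-03  3.060e+00] w 0.0103 q [-0.58  0.51  0.01  1.88 -0.01  0.75  0.91]
```

```bash
python3 -m creep '[[0.31,0.36,0.3,0.05,0.05],[0.31,0.36,0.8,0.05,0.05],[0.31,0.36,0.8,0.05,0.05],[0.31,0.36,0.8,0.05,0.05]]'; python3 go.py .473 .273 .105 3.052
cat > see2.py <<'E'
from h import *
import sys
s=status.observe(); p=s['position']; w=s['tool_rot'][2]; print(p.round(4),s['tool_rot'].round(4))
h0=p[2]-.0232; dx=float(sys.argv[2]); out=[]
for n,sh,(l,t,r,b) in(('scene',(-.0017,-.0003),(335,90,435,200)),('top',(.0015,.0005),(170,175,270,285))):
    im=grab_frame(n); z=3.9
    v=cv2.resize(im[t:b,l:r],None,fx=z,fy=z,interpolation=cv2.INTER_CUBIC)
    for q,z0,c in(((.473+sh[0],.273+sh[1],-.089),0,(255,255,0)),((p[0]+sh[0]+dx*np.cos(w),p[1]+sh[1]+dx*np.sin(w),w),h0,(0,255,0))):
        m=cv2.resize((render(n,tray()[:1],q,z0)*255).astype(np.uint8)[t:b,l:r],None,fx=z,fy=z,interpolation=cv2.INTER_CUBIC)
        cs,_=cv2.findContours((m>127).astype(np.uint8),cv2.RETR_EXTERNAL,cv2.CHAIN_APPROX_NONE); cv2.drawContours(v,cs,-1,c,1)
        for e in((-.082,-.048),(-.082,.048),(.082,.048),(.082,-.048)): pass
        pts=proj(n,place(box(.164,.096,.034,.034)[[0,2,6,4]],q,z0)); cv2.polylines(v,[np.int32((pts-[l,t]+.5)*z)],True,c,1)
    out.append(v)
cv2.imwrite(f'pics/{sys.argv[1]}.png',np.hstack(out))
E
python3 see2.py t1 0
```

```text
clock: 18.48
position: [0.4745, 0.2699, 0.1074]
tool_rot: [-3.141, 0.0, 3.049]
force: [-0.2, 0.7, -3.0]
grip_width: 0.0103
finger_force: 49.3
rows: [0.03  0.049 0.04 ] -0.025 | t 18.48 pos [0.4745 0.2699 0.1074] rot [-3.141  0.     3.049] w 0.0103 q [-0.63  0.58  0.01  1.92 -0.    0.64  0.86]
[0.4745 0.2699 0.1074] [-3.1412  0.      3.0486]
```

View pics/t1.png

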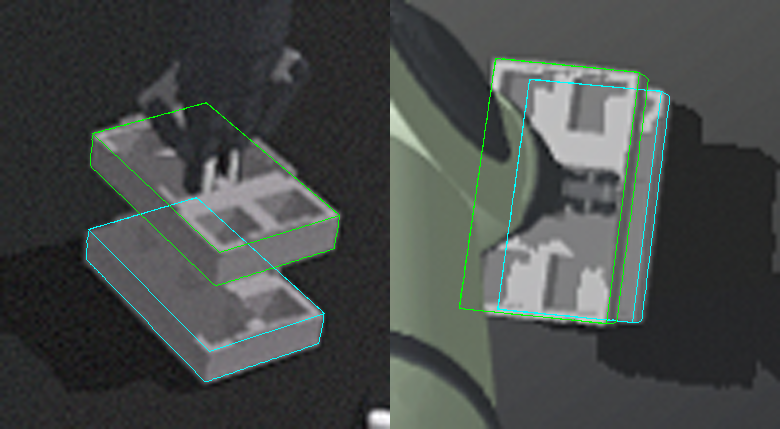

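```bash
python3 -m creep '[[0.02,0.05,0,-0.02,0.05],[0.02,0.05,0.1,-0.02,0.05],[0.02,0.05,0.4,-0.02,0.05],[0.02,0.05,0.5,-0.02,0.05],[0.02,0.05,0.5,-0.02,0.05]]'; python3 go.py .4731 .2728 .062 3.052
```

```text
clock: 19.2
position: [0.4728, 0.2735, 0.0761]
tool_rot: [-3.141, -0.001, 3.052]
force: [0.1, -0.4, -3.2]
grip_width: 0.0105
finger_force: 49.4
rows: [-0.006 -0.011  0.235] 0.002 | t 19.2 pos [0.4728 0.2735 0.0761] rot [-3.141e+00 -1.000e-03  3.052e+00] w 0.0105 q [-0.63  0.63  0.    1.93 -0.    0.58  0.85]
```

```bash
python3 -m creep '[[-0.005,-0.01,0.1,0,0.05],[-0.005,-0.01,0.22,0,0.05],[-0.005,-0.01,0.26,0,0.05],[-0.005,-0.01,0.26,0,0.05]]'; python3 go.py .4731 .2728 .0572 3.052
```

```text
clock: 19.7
position: [0.4734, 0.2731, 0.0612]
tool_rot: [-3.141, -0.0, 3.052]
force: [-0.7, -0.4, -3.9]
grip_width: 0.011
finger_force: 49.4
rows: [ 0.004 -0.006  0.066] 0.002 | t 19.7 pos [0.4734 0.2731 0.0612] rot [-3.141 -0.     3.052] w 0.011 q [-0.63  0.66  0.    1.93 -0.    0.55  0.85]
```

```bash
python3 -m creep '[[0,0,0.03,0,0.05],[0,0,0.05,0,0.05],[0,0,0.07,0,0.05],[0,0,0.075,0,0.05]]'; python3 go.py .4731 .2728 .0572 3.052
```

```text
clock: 20.2
position: [0.4735, 0.2732, 0.0572]
tool_rot: [3.142, 0.0, 3.052]
force: [-4.0, -1.9, 10.0]
grip_width: 0.011
finger_force: 51.2
rows: [ 0.006 -0.007 -0.   ] 0.002 | t 20.2 pos [0.4735 0.2732 0.0572] rot [3.142 0.    3.052] w 0.011 q [-0.63  0.66  0.    1.94 -0.    0.54  0.85]
```

```bash
python3 -m creep '[[0,0,0,0,0.2],[0,0,0,0,0.4],[0,0,0,0,0.4],[0,0,0,0,0.4]]'; python3 -m creep '[[0,0,-0.4,0,0.4],[0,0,-1,0,0.4],[0,0,-2,0,0.4],[0,0,-2.5,0,0.4],[0,0,-2.5,0,0.4]]'; python3 go.py .3 .5 .25 3.052
```

```text
clock: 20.7
position: [0.4735, 0.2732, 0.0568]
tool_rot: [3.142, 0.0, 3.052]
force: [1.2, -0.7, -0.4]
grip_width: 0.0341
finger_force: 0.0
clock: 21.32
position: [0.4744, 0.2737, 0.2091]
tool_rot: [3.139, 0.003, 3.052]
force: [-0.2, 0.7, -0.3]
grip_width: 0.0343
finger_force: 0.0
rows: [ 3.231  3.497 -0.682] 0.001 | t 21.32 pos [0.4744 0.2737 0.2091] rot [3.139e+00 3.000e-03 3.052e+00] w 0.0343 q [-0.64  0.43  0.01  1.84 -0.01  0.86  0.86]
```

```bash
python3 -m creep '[[3.2,3.5,-0.7,0,0.4],[3.2,3.5,-0.7,0,0.4],[3.2,3.5,-0.7,0,0.4],[3.2,3.5,-0.7,0,0.4],[3.2,3.5,-0.7,0,0.4]]'; python3 - <<'E'
from h import *
I={n:grab_frame(n) for n in P}
foot=[box(.164,.096,.007,.034)]
two=tray()+[p+[0,0,.034] for p in tray()]
R={'top':(188,180,256,272),'scene':(345,115,430,197)}
M={n:seg(I[n],R[n],{'top':95,'scene':62}[n]) for n in P}
for c in(['top'],['scene']):
    for h in(.034,.039):
        q,f=fit({n:M[n] for n in c},tray()+[p+[0,0,h] for p in tray()],(.473,.273,-.089)); print(c,h,q.round(4),round(f,1))
for k,v in{'fuller':[(x,y) for x in(-58,0,58) for y in(-24,24)]}.items():
    for n in P:
        q,f=fit({n:seg(I[n],ROI0[k][n],{'top':95,'scene':62}[n])},tray(v),(.509,-.29,-.2)); print(k,n,q.round(4),round(f,1))
a=cv2.resize(I['scene'][110:300,165:435],(540,380),interpolation=cv2.INTER_CUBIC); b=cv2.resize(I['top'][175:270,185:250],(260,380),interpolation=cv2.INTER_CUBIC)
cv2.imwrite('pics/end.png',np.hstack([a,b]))
E
```

```text
clock: 21.95
position: [0.2982, 0.5016, 0.2481]
tool_rot: [-3.141, -0.001, 3.055]
force: [1.0, -0.6, -1.0]
grip_width: 0.0343
finger_force: 0.0
['top'] 0.034 [ 0.4741  0.2748 -0.0861] 14.8
['top'] 0.039 [ 0.474   0.2737 -0.089 ] 7.5
['scene'] 0.034 [ 0.4707  0.2732 -0.0794] 35.0
['scene'] 0.039 [ 0.4738  0.2709 -0.0793] 12.2
fuller scene [ 0.5075 -0.2904 -0.1988] 18.8
fuller top [ 0.5105 -0.2895 -0.2043] 6.2
```

View pics/end.png

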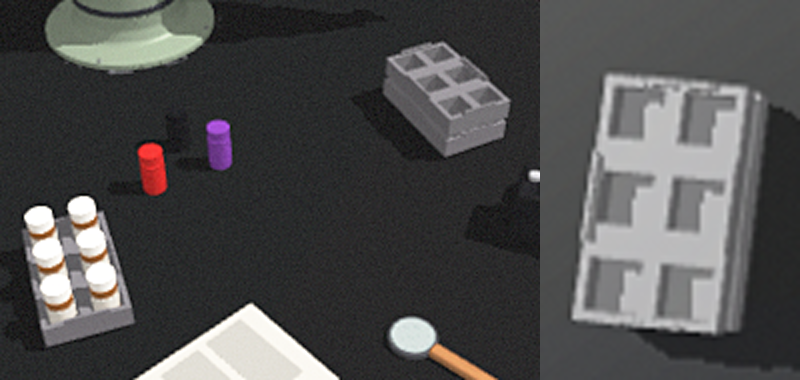

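```bash
python3 - <<'E'
from h import *
def lipped(): 
    L=[box(.060,.003,.03,.039)+[0,s*.0465,0] for s in(-1,1)]+[box(.003,.042,.03,.039)+[s*.0805,0,0] for s in(-1,1)]
    return tray()+L
I={n:grab_frame(n) for n in P}
R={'top':(188,180,256,272),'scene':(345,115,430,197)}
M={n:seg(I[n],R[n],{'top':95,'scene':62}[n]) for n in P}
for n in P:
    for h in(.031,.034,.0365,.039):
        q,f=fit({n:M[n]},lipped()+[p+[0,0,h] for p in lipped()],(.473,.273,-.089)); print(n,h,q.round(4),round(f,1))
# reference: single-tray height bias from the first picture
im=cv2.imread('pics/scene0.png'); m=seg(im,ROI0['empty']['scene'],62)
for sc in(-.003,0,.0025,.005):
    P2=[p*[1,1,1]+[0,0,sc]*(p[:,2:]>.02) for p in lipped()]
    q,f=fit({'scene':m},P2,(.471,.272,-.089)); print('single top shift',sc,q.round(4),round(f,1))
E
```

```text
scene 0.031 [ 0.4704  0.2739 -0.0714] 37.4
scene 0.034 [ 0.4718  0.2725 -0.0799] 13.1
scene 0.0365 [ 0.4731  0.2712 -0.0852] 4.0
scene 0.039 [ 0.4744  0.2702 -0.0777] 5.1
top 0.031 [ 0.4743  0.2749 -0.0908] 15.6
top 0.034 [ 0.4743  0.2746 -0.0887] 9.6
top 0.0365 [ 0.4742  0.274  -0.0862] 6.5
top 0.039 [ 0.4741  0.2736 -0.0885] 5.1
single top shift -0.003 [ 0.4708  0.2719 -0.0879] 21.6
single top shift 0 [ 0.4722  0.2711 -0.0911] 5.7
single top shift 0.0025 [ 0.4733  0.2701 -0.0917] 1.7
single top shift 0.005 [ 0.4743  0.2689 -0.0876] 5.3
```

```bash
python3 -c "
from workcell import bot
print(bot.job_done())"
```

```text
the job is handed in; nothing more can be done
None
```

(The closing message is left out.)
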